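# Load a control unit into the test adapter and close its contact slide

## Robot

A 6-joint arm with a two-finger parallel gripper is mounted at the origin on the work surface. World frame = base frame: x ahead of the robot, y to its left, z up, the work surface at z = 0. Lengths are in m, angles in rad, forces in N, time in s.
With the tool pointing down it reaches from about 0.425 to 0.95 m from the base axis. Payload 3.5 kg.
Tool frame: the origin (TCP) lies on the centre line of the jaws, within the pads' length; the fingertips stand 14 mm ahead of it and the grasp point (between the pads) lies 5 mm behind it (ctrl.finger_overhang is the distance from the TCP to the fingertips, in m); z points along the fingers, y is the line along which they close (so a half turn about z gives the same grasp; the last joint's range is limited). The gripper opens to 85 mm and grips with 20 to 120 N. Pads are 22 mm wide; open, the fingers measure 114 mm over their backs; the gripper's body (76 mm by 85 mm) begins 54 mm behind the grasp point. The pads swing forward as they close: fully open they stand 13 mm farther back than shut.
Start: joints at [1.177, 0.286, 1.577, -0, 1.279, -0.15], TCP at [0.163, 0.655, 0.245] pointing down, gripper open.
Joint ranges: [-2.77, 2.77], [-0.9, 2.22], [0.21, 2.48], [-1.53, 4.67], [0.24, 2.81], [-2.84, 2.84]. Speed limits (rad/s): [2.79, 2.79, 3.14, 3.14, 3.14, 3.14].

## Interface

Orientations are given as a unit quaternion [x, y, z, w].
In Python, from plant import ctrl gives the robot as it stands.
- The arm moves only by the tool send_rows, never from a script. Its argument "moves" is text: rows parted by semicolons, each of 7 numbers parted by spaces: the turn, a rotation vector about the tool's x, y, z in units of 360 degrees (1.0 is 360 degrees), then the shift along the tool's x, y, z in units of 20 cm (1.0 is 20 cm), then the gripper's target within -1 to 1 (fully open at 1, half-way at 0, shut at -1). A call has 1 to 12 rows; each row is the pose to reach, as a shift and turn from the pose commanded when the call began, along the tool's axes at that moment, turning the shorter way round; what a row does not reach only later rows make up. A row lasts 1/8 s, in which the tool goes at most 62.5 mm and 10.7 degrees, less where a joint would pass 70% of its speed; a pose out of reach is approached as far as the arm can. A call with a number of a shift or a turn outside -1 to 1 is refused whole. A call with a gripper value outside its range is refused whole. The fingers move at their own pace and stop on an object; "newtons" is the grip in N (left out, the last holds). Time passes only in rows, so rows that repeat a pose let the fingers close. It gives the time, the measured TCP pose, the force, the opening and the grip force at its end, in the units of the state.
- ctrl.get_state(): the state, without advancing time (a new reading comes with each control period).
- ctrl.read_camera(name): name is "scene" or "top" or "wrist"; returns a dict with "image" (384x512x3 uint8, red, green, blue), "fovy" (degrees; the focal length in pixels is half the picture's height over the tangent of half this angle, whatever the lens; pixels are square), "cx", "cy" (the principal point, pixels), "extrinsics" (4x4, takes a point from camera to world coordinates). Camera axes: x right, y up, looking along -z (the intrinsics and any distortion apply to the point x, -y, -z); pixel columns grow to the right and rows downward; lengths in m; the calibration is good to about 2 mm. A picture is of the moment at which its call begins. There is no depth.
- ctrl.sign_off(): hands the job in; it is judged then, once.
The state is a dict: "time": time; "qpos": joint angles; "dq": joint speeds; "joint_efforts": joint torques, N m; "eef_pos": TCP position; "tcp_rot": TCP orientation; "contact_force": force on the tool from outside, world axes, zero at the start; "wrist_torque": the same for the moment, N m; "opening": opening from 0.0 (shut) to 1.0 (fully open); "finger_force": force on a finger pad.
Only numpy, scipy, OpenCV 4.12 (cv2) and the standard library are available. Lean on these libraries where they do the work, as an engineer would, in place of code of your own. Each camera call takes 0.05 s, during which the arm holds its last target. There are 200 camera calls.

## Task

Get the finned control unit ready for its electrical test: draw the adapter's contact slide fully back to its stop, set the unit down (do not drop it) on the two raised rails between the guide pins with its connector facing the slide, then push the slide fully home so that its plug is engaged. Let go of everything, and leave the other things on the bench where they are.

Things in the scene. Friction and masses are not known exactly. Their poses are not given: they have to be found in the camera images.
- fixture: Test adapter, bolted down: aluminium plate 130 (x) x 280 mm (y) on feet, top 18 mm above the table; origin on the table under its centre. x across, +y towards the slide's open end. A lamp strip along its -x edge (34 mm high), slide on its +y half, support rails, pins and backstop on its -y half.
- seat (a point): Where the unit's centre is when it sits on the rails touching the backstop; fixture axes; 62 mm above the table, 62 mm from the fixture's origin to -y. Two steel rails along y, 8 mm wide, 90 mm long, 30 mm apart, tops 14 mm below this point. The unit may be set down 0 to 12 mm short of the backstop (+y; 3 to 6 is easy): the closing slide pushes it on, and leaves it 2.5 mm of play.
- pin (a point): Rail-top height on the axis of one of the four steel guide pins (9 mm diameter, at x +-32.5, y +-34 mm from the seat point), this one at +x +y. They leave 2 mm either side of the unit, rise 17 mm above the rails, the last 7 mm tapered to lead it in. Between the pins 59 mm of each long side is open for fingers.
- backstop (a point): Middle of the top edge of the backstop's face that the unit's rear rests against: steel block 46 mm wide, 14 mm thick, rising 14 mm above the rails, 42 mm from the seat point to -y.
- contact_slide (a joint): Slide travel in m: 0 = fully home (front stop, plug engaged), 0.060 = fully back (rear stop). It moves along the fixture's y, back is +y. Friction about 4 N; stays where it is left, no spring or detent. It starts home or nearly so. Fully back, its plug's tip is 109 mm from the seat point along +y.
- slide_grip (a point): Centre of the upright round black grip on the slide: 24 mm diameter, 40 mm tall, 106 mm above the table. 20 mm below this point a thin stem, 28 mm below it the top of the grey contact head (50 x 56 mm). Fixture axes. With the slide home it is 88 mm from the seat point along +y and 44 mm higher. Take it from above; nothing else near it stands higher than 78 mm.
- unit_center (a point): Centre, half-way up (14 mm), of the finned control unit's housing; loose on the table, 0.18 to 0.35 kg. Bare die-cast aluminium, 52 mm (x: grasp across this) by 84 mm (y) by 28 mm high, flat upright sides, cooling fins along y on top. On its +y end an open black connector shroud 36 mm wide, 18 mm high, 14 mm long, mouth to +y. Loaded, its axes agree with the seat's.
- unit_header (a point): Middle of the mouth of the unit's black connector shroud, 56 mm from unit_center along the unit's +y and 2 mm lower.
- flat_unit: Another product, not to be used: wider smooth grey plastic unit, 66 x 100 x 24 mm with black lid and no fins, connector at its +y end; loose. Origin under its centre.
- screwdriver: Loose black screwdriver, 170 mm long, lying along y between robot and adapter.
- cutters: Loose side cutters, 135 mm long, lying left of the adapter; origin near the pivot.
- pin_box: Loose white upright box 70 x 70 x 110 mm with headed steel pins standing out to 170 mm, left of the adapter; origin under its centre.
- label_roll: Loose roll of white labels standing on its end, 68 mm diameter, 50 mm high, behind the adapter; origin under its centre.
- parts_tray: Loose grey two-part tray of small contacts, 80 x 110 x 30 mm, behind the adapter; origin under its centre.
- brush: Loose small cleaning brush with wooden handle, 180 mm long, 18 mm wide, lying along x to the left of the adapter; origin near its middle.
There are look-alikes about, which are no part of the job. Of the things shaped like the part that bears unit_center, the aluminium one is meant.

How it is judged:
By the outcome, as a careful person would: the job done as asked, in the order asked, and still so for the second after the job is handed in, with the robot touching nothing.
It also fails if it takes over 54 s, if anything falls off the work surface, if the arm or the gripper's body presses on something with over 40 N, if the wrist force passes 120 N, or if a joint passes its speed limit or range.

## Working session

There is one attempt and no reset: what is moved stays moved. The work goes in short steps, Python scripts to look and compute and a tool call to move; the robot and the scene stay as the last step left them, time stands still between calls to the robot, and variables do not carry over. Pictures are saved under pics/ and viewed, at most 10 in all, crops included, and the job is handed in when it is done.

Besides the shell and the picture viewer there is one more tool, called after "Call:" as name(argument=value, ...) on one line, values as JSON. send_rows: Moves the arm, as the interface text tells. Its arguments: {"type":"object","properties":{"moves":{"type":"string"},"newtons":{"type":"number"}},"required":["moves"]}

```bash
ls; mkdir -p pics
python3 - <<'E'
from plant import ctrl
import cv2, numpy as np
s=ctrl.get_state(); print(s['time'],s['eef_pos'],s['tcp_rot'],s['opening'],ctrl.finger_overhang)
for n in ['scene','top','wrist']:
    c=ctrl.read_camera(n); cv2.imwrite(f'pics/{n}0.png',c['image'][:,:,::-1]); np.savez(f'pics/{n}0.npz',**{k:v for k,v in c.items()}); print(n,c.keys(),c['fovy'],c['cx'],c['cy'],np.round(c['extrinsics'],4).tolist())
E
```

```text
pics
0.0 [0.16267017 0.65445922 0.24393346] [ 1.21604772e-01  9.92577901e-01 -1.13315731e-03 -3.26599558e-04] 0.9957643668938468 0.014
scene dict_keys(['image', 'fovy', 'cx', 'cy', 'extrinsics']) 56.28845592013969 250.24578863522697 188.18420217941457 [[-0.419, -0.7814, 0.4624, 1.0748], [0.9079, -0.3539, 0.2247, 0.2865], [-0.012, 0.514, 0.8577, 1.0158], [0.0, 0.0, 0.0, 1.0]]
top dict_keys(['image', 'fovy', 'cx', 'cy', 'extrinsics']) 46.751902618024516 254.26928717642164 188.88713610984541 [[0.0067, 0.9947, -0.1026, 0.4555], [-0.9999, 0.0052, -0.015, 0.0357], [-0.0144, 0.1027, 0.9946, 1.3427], [0.0, 0.0, 0.0, 1.0]]
wrist dict_keys(['image', 'fovy', 'cx', 'cy', 'extrinsics']) 63.00659784149233 259.19417603834023 193.177439259464 [[0.2424, -0.9236, -0.297, 0.0871], [0.9702, 0.2302, 0.076, 0.6753], [-0.0019, -0.3066, 0.9518, 0.3722], [0.0, 0.0, 0.0, 1.0]]
```

View pics/top0.png

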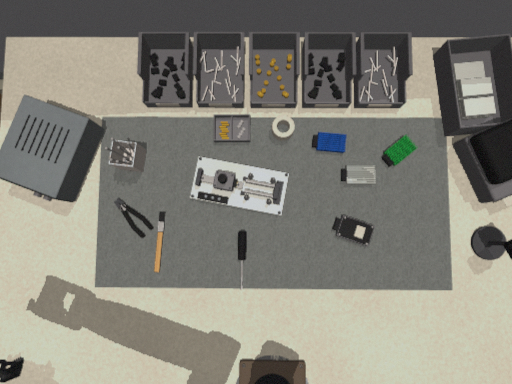

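View pics/scene0.png

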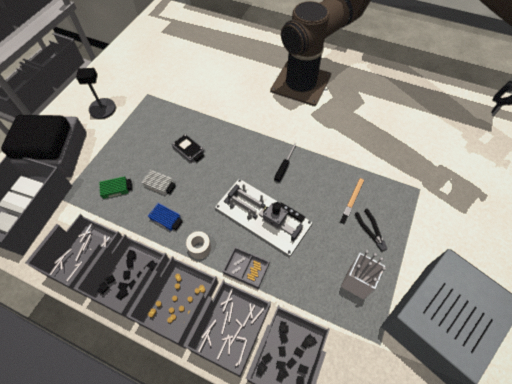

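The top view shows the fixture around (240,186) with its slide to the left (world +y), tilted about 10°. The aluminium finned unit is at (360,175) with its connector on the left. The blue and green units are the look-alikes. I'll measure both from here.

```bash
cat > h.py <<'E'
import numpy as np, cv2
def load(n): return dict(np.load(f'pics/{n}.npz'))
def ray(c,px):
    px=np.atleast_2d(px).astype(float); f=192/np.tan(np.radians(float(c['fovy']))/2)
    d=np.c_[(px[:,0]-c['cx'])/f,-(px[:,1]-c['cy'])/f,-np.ones(len(px))]
    E=c['extrinsics']; return E[:3,3],d@E[:3,:3].T
def plane(c,px,z):
    o,d=ray(c,px); return o+d*((z-o[2])/d[:,2])[:,None]
def proj(c,p):
    E=c['extrinsics']; q=(np.atleast_2d(p)-E[:3,3])@E[:3,:3]; f=192/np.tan(np.radians(float(c['fovy']))/2)
    return np.c_[c['cx']-f*q[:,0]/q[:,2],c['cy']+f*q[:,1]/q[:,2]]
def snap(n,name):
    from plant import ctrl
    c=ctrl.read_camera(n); np.savez(f'pics/{name}.npz',**c); cv2.imwrite(f'pics/{name}.png',c['image'][:,:,::-1]); return c
E
python3 - <<'E'
from h import *
c=load('top0'); im=c['image']
hsv=cv2.cvtColor(im,cv2.COLOR_RGB2HSV)
def blob(m,roi):
    k=np.zeros_like(m); x0,y0,x1,y1=roi; k[y0:y1,x0:x1]=m[y0:y1,x0:x1]
    return k
m=((hsv[...,2]>150)*255).astype(np.uint8)
for nm,roi,z in [('plate',(180,145,300,225),.018),('unit',(335,155,385,195),.028)]:
    k=blob(m,roi); k=cv2.morphologyEx(k,cv2.MORPH_OPEN,np.ones((2,2)))
    p=cv2.findNonZero(k); 
    w=plane(c,p[:,0,:],z)[:,:2].astype(np.float32)
    r=cv2.minAreaRect(w); print(nm,len(p),r,cv2.boxPoints(r).round(4).tolist())
big=np.hstack([cv2.resize(im[145:225,180:300],None,fx=4,fy=4,interpolation=2),cv2.resize(im[145:225,330:400],None,fx=4,fy=4,interpolation=2)])
cv2.imwrite('pics/crop.png',big[...,::-1])
E
```

```text
plate 2661 ((0.6003406643867493, 0.09808668494224548), (0.27901220321655273, 0.12989281117916107), 79.48270416259766) [[0.5109999775886536, -0.0272000003606081], [0.638700008392334, -0.05090000107884407], [0.6897000074386597, 0.22339999675750732], [0.5619000196456909, 0.24709999561309814]]
unit 174 ((0.6328662037849426, -0.263205349445343), (0.04501725733280182, 0.08090443909168243), 0.25793972611427307) [[0.6101999878883362, -0.22290000319480896], [0.6104999780654907, -0.30379998683929443], [0.6556000113487244, -0.303600013256073], [0.6552000045776367, -0.22269999980926514]]
```

View pics/crop.png

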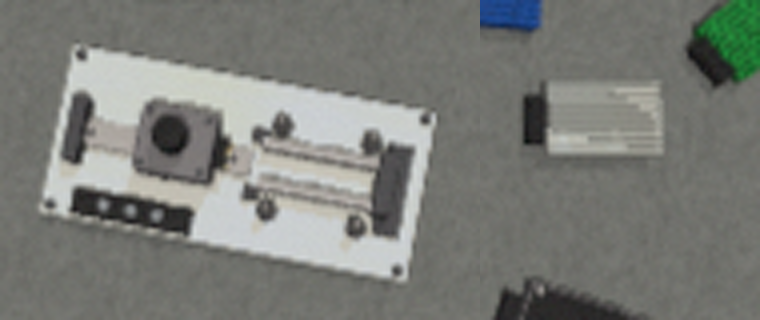

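The plate measures 279 x 130 mm, which matches the given size. The slide looks home and the unit is at yaw ≈ 0. I'll add a helper that turns a target pose into the move units.

```bash
cat >> h.py <<'E'
from scipy.spatial.transform import Rotation as R
TH=np.radians(-10.52); C=np.array([.6003,.0981])
def fx(x,y,C=C,th=TH):  # fixture->world xy
    return C+x*np.array([np.cos(th),np.sin(th)])+y*np.array([-np.sin(th),np.cos(th)])
def go(pos,ydir):
    """units to reach pos, tool down, closing line along angle ydir (deg, world)"""
    from plant import ctrl
    s=ctrl.get_state(); r=R.from_quat(s['tcp_rot']); best=None
    for a in (ydir,ydir+180):
        y=np.array([np.cos(np.radians(a)),np.sin(np.radians(a)),0]); z=np.array([0,0,-1.])
        t=R.from_matrix(np.c_[np.cross(y,z),y,z]); v=(r.inv()*t).as_rotvec()/(2*np.pi)
        if best is None or np.linalg.norm(v)<np.linalg.norm(best): best=v
    print('t',round(s['time'],2),'eef',s['eef_pos'].round(4),'q6',s['qpos'][5].round(2),'turn',best.round(4),'shift',(r.inv().apply(np.array(pos)-s['eef_pos'])/.2).round(4))
E
python3 -c "
from h import *
print(fx(0,.026),fx(0,-.062)); go([*fx(0,.026),.244],90-10.52)"
```

```text
[0.60504705 0.12366297] [0.58898012 0.03714214]
t 0.15 eef [0.1627 0.6546 0.2442] q6 -0.15 turn [-0.0003 -0.0001 -0.0096] shift [-2.7871 -2.0421  0.004 ]
```

Call:
send_rows(moves="-0 0 0 -0.25 -0.18 0 1;0 0 0 -0.5 -0.36 0 1;0 0 0 -0.75 -0.54 0 1;0 0 0 -0.95 -0.7 0 1;0 0 0 -0.95 -0.7 0 1")

```text
time: 0.78
eef_pos: [0.3153, 0.4709, 0.245]
tcp_rot: [0.124, 0.992, -0.0, -0.0]
contact_force: [-0.2, 0.3, 1.0]
opening: 0.996
finger_force: 0.0
```

Call:
send_rows(moves="0 0 0 -0.25 -0.18 0 1;0 0 0 -0.5 -0.36 0 1;0 0 0 -0.75 -0.54 0 1;0 0 0 -0.95 -0.7 0 1;0 0 0 -0.95 -0.7 0 1")

```text
time: 1.4
eef_pos: [0.4656, 0.29, 0.2451]
tcp_rot: [0.124, 0.992, -0.0, -0.0]
contact_force: [-0.6, -0.1, -0.4]
opening: 1.0
finger_force: 0.0
```

Call:
send_rows(moves="0 0 -0.01 -0.22 -0.16 0 1;0 0 -0.01 -0.5 -0.36 0 1;0 0 -0.01 -0.75 -0.55 0 1;0 0 -0.01 -0.88 -0.64 0 1;0 0 -0.01 -0.88 -0.64 0 1;0 0 -0.01 -0.88 -0.64 0 1")

```text
time: 2.15
eef_pos: [0.6032, 0.1266, 0.2449]
tcp_rot: [0.09, 0.996, 0.0, -0.001]
contact_force: [-0.5, 0.2, -0.2]
opening: 0.996
finger_force: 0.0
```

```bash
python3 -c "
from h import *
c=snap('wrist','w1'); go([*fx(0,.026),.101],90-10.52)
print(proj(c,[[*fx(0,.026),.126],[*fx(0,-.062),.048],[*fx(.0325,-.028),.048+.017],[*fx(-.0325,-.028),.065],[*fx(.0325,-.096),.065],[*fx(-.0325,-.096),.065]]).round(1))"
```

```text
t 2.2 eef [0.6031 0.1268 0.245 ] q6 -1.35 turn [ 0.0001 -0.0002  0.0008] shift [-0.0133 -0.0141  0.72  ]
[[254.1 194.5]
 [172.6 171.7]
 [203.4 205.9]
 [200.  143.7]
 [138.3 205.7]
 [130.7 143.5]]
```

View pics/w1.png

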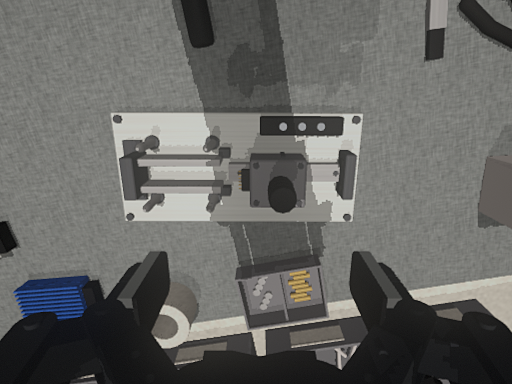

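```bash
python3 -c "
from h import *
c=load('w1'); print(c['extrinsics'].round(3),c['fovy'])
cs=[[*fx(x,y),.018] for x in(-.065,.065) for y in (-.14,.14)]
print(proj(c,cs).round(1))
im=c['image']; m=((cv2.cvtColor(im,cv2.COLOR_RGB2HSV)[...,2]>110)*255).astype(np.uint8); m[:105]=0;m[228:]=0;m[:,:105]=0;m[:,370:]=0
m=cv2.morphologyEx(m,cv2.MORPH_OPEN,np.ones((3,3)))
k=max(cv2.findContours(m,0,2)[0],key=cv2.contourArea); h=cv2.convexHull(k); print(cv2.approxPolyDP(h,5,True)[:,0].tolist())
"
```

```text
[[ 0.18  -0.937 -0.301  0.527]
 [ 0.984  0.171  0.054  0.142]
 [ 0.001 -0.306  0.952  0.373]
 [ 0.     0.     0.     1.   ]] 63.00659784149233
[[103.6 107. ]
 [359.5 107.8]
 [119.4 217.4]
 [348.8 218. ]]
[[369, 105], [369, 227], [105, 227], [105, 105]]
```

```bash
python3 -c "
from h import *
c=load('scene0'); im=c['image']
cs=[[*fx(x,y),.018] for x in(-.065,.065) for y in (-.14,.14)]
print(proj(c,cs).round(1)); print(proj(load('top0'),cs).round(1))
m=((cv2.cvtColor(im,cv2.COLOR_RGB2HSV)[...,2]>150)*255).astype(np.uint8); z=np.zeros_like(m); z[170:260,205:325]=m[170:260,205:325]
z=cv2.morphologyEx(z,cv2.MORPH_CLOSE,np.ones((3,3)))
k=max(cv2.findContours(z,0,2)[0],key=cv2.contourArea); h=cv2.convexHull(k); print(cv2.approxPolyDP(h,4,True)[:,0].tolist())
a=cv2.resize(im[170:260,205:325],None,fx=4,fy=4,interpolation=2)
b=cv2.resize(load('w1')['image'][100:230,90:380],None,fx=2.6,fy=2.6,interpolation=2)
o=np.zeros((360+b.shape[0],800,3),np.uint8)[:600+200]; o=np.zeros((360,800,3),np.uint8); 
b=cv2.resize(b,(320,144)); o[:,:480]=a; o[:144,480:]=b; cv2.imwrite('pics/sc.png',o[...,::-1])
"
```

```text
[[239.1 176.4]
 [312.6 220.2]
 [214.8 204.8]
 [290.1 253.2]]
[[282.1 216.2]
 [190.2 198.6]
 [290.  173.7]
 [198.9 156.5]]
[[238, 179], [311, 221], [290, 254], [215, 207]]
```

View pics/sc.png

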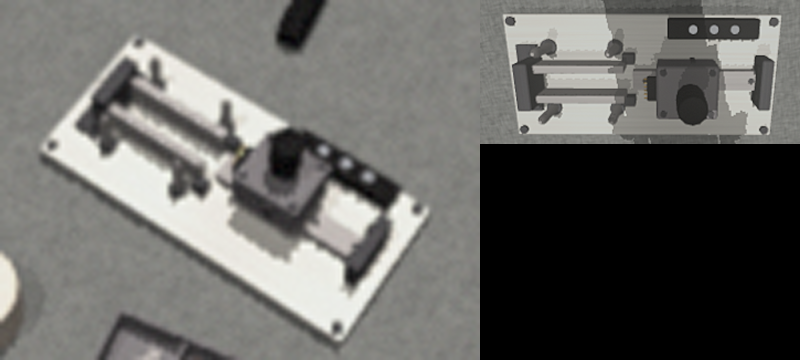

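```bash
cat > fit.py <<'E'
from h import *
from scipy.optimize import least_squares
def projd(c,p,k):
    q=proj(c,p); o=np.array([float(c['cx']),float(c['cy'])]); f=192/np.tan(np.radians(float(c['fovy']))/2)
    u=(q-o)/f; return o+f*u*(1+k*(u**2).sum(1,keepdims=True))
def fit(c,obs,pts,x0=(.6,.098,-10.5),k=None):
    def P(x): return projd(c,[[*fx(a,b,C=np.array(x[:2]),th=np.radians(x[2]*1)),z] for a,b,z in pts], x[3] if k is None else k)
    s=least_squares(lambda x:(P(x)-obs).ravel(),list(x0)+([0] if k is None else []),x_scale=[.01,.01,1]+([.1] if k is None else []))
    return s.x.round(4),s.fun.round(1).tolist()
cor=[(a,b,.018) for a in(-.065,.065) for b in (-.14,.14)]
E
python3 -c "
from fit import *
w=np.array([[111.5,112.5],[362.5,112.5],[125.5,221.5],[353,221.5]])
sc=np.array([[238.8,179.5],[312.5,222],[215,209],[290,255.5]])
for k in (None,0): print(fit(load('w1'),w,cor,k=k)); print(fit(load('scene0'),sc,cor,k=k))
t=load('top0'); tc=np.array([[180+408/4,145+280/4],[180+38/4,145+212/4],[180+437/4,145+108/4],[180+76/4,145+43/4]])
for k in (None,0): print(fit(t,tc,cor,k=k))
print(plane(t,[[222.5,178.5]],.126))
"
```

```text
(array([  0.606 ,   0.1026, -10.3771,  -0.0461]), [-0.4, 0.5, 0.5, 0.2, 0.2, -0.5, -0.4, -0.3])
(array([ 0.6106,  0.1039, -9.6723, -0.4263]), [-0.1, 0.2, -0.2, 0.4, -0.1, -0.4, 0.5, -0.3])
(array([  0.6067,   0.103 , -10.345 ]), [-1.9, 0.0, 1.8, 0.0, -0.4, 0.3, 0.4, 0.3])
(array([ 0.6093,  0.1017, -9.6113]), [-0.6, -0.3, 0.3, 0.4, -0.7, -0.8, 0.9, 0.5])
(array([  0.6035,   0.0993, -10.1454,  -0.0476]), [-0.1, -0.2, 0.5, -0.2, 0.3, 0.3, -0.6, 0.0])
(array([  0.6035,   0.0992, -10.1455]), [-0.1, -0.1, 0.4, -0.2, 0.3, 0.3, -0.6, -0.0])
[[0.60944144 0.14202697 0.126     ]]
```

```bash
sed -i 's/^TH=.*/TH=np.radians(-10.3); C=np.array([.606,.102])/' h.py; python3 -c "
from fit import *
c=load('w1')
for s in (0,.01,.015,.02): print(s,projd(c,[[*fx(0,.026+s),.126],[*fx(0,.026+s),.086]],-.046).round(1).tolist())
g=c['image'].max(2); m=((g<45)*255).astype(np.uint8); z=np.zeros_like(m); z[165:222,250:310]=m[165:222,250:310]
k=max(cv2.findContours(z,0,2)[0],key=cv2.contourArea); print(cv2.boundingRect(k),cv2.minEnclosingCircle(k))
print(plane(load('top0'),[[222.5,178.7]],.126), fx(0,.041))
"
```

```text
0 [[259.9, 200.0], [259.8, 186.4]]
0.01 [[271.9, 200.0], [270.3, 186.3]]
0.015 [[277.9, 200.0], [275.5, 186.3]]
0.02 [[283.9, 200.0], [280.7, 186.3]]
(268, 176, 28, 37) ((280.34210205078125, 194.0263214111328), 18.169239044189453)
[[0.60888452 0.14201915 0.126     ]] [0.61333089 0.14233929]
```

The slide starts about 18 mm back, with the grip near fixture y +44 mm. Going down to grip it.

```bash
python3 -c "
from h import *
go([*fx(0,.044),.101],90-10.3)"
```

```text
t 2.2 eef [0.6031 0.1268 0.245 ] q6 -1.35 turn [ 0.0001 -0.0002  0.0001] shift [-0.0375  0.1001  0.72  ]
```

Call:
send_rows(moves="0 0 0 -0.04 0.1 0.15 1;0 0 0 -0.04 0.1 0.35 1;0 0 0 -0.04 0.1 0.55 1;0 0 0 -0.04 0.1 0.68 1;0 0 0 -0.04 0.1 0.72 1;0 0 0 -0.04 0.1 0.72 -0.6;0 0 0 -0.04 0.1 0.72 -0.6;0 0 0 -0.04 0.1 0.72 -0.6;0 0 0 -0.04 0.1 0.72 -0.6;0 0 0 -0.04 0.1 0.72 -0.6", newtons=40)

```text
time: 3.45
eef_pos: [0.6162, 0.1433, 0.1029]
tcp_rot: [0.09, 0.996, 0.0, 0.001]
contact_force: [-0.9, 1.0, 5.9]
opening: 0.272
finger_force: 39.1
```

Call:
send_rows(moves="0 0 0 0 0.05 0 -0.6;0 0 0 0 0.1 0 -0.6;0 0 0 0 0.15 0 -0.6;0 0 0 0 0.19 0 -0.6;0 0 0 0 0.2 0 -0.6;0 0 0 0 0.21 0 -0.6")

```text
time: 4.2
eef_pos: [0.6236, 0.1834, 0.1028]
tcp_rot: [0.09, 0.996, -0.001, 0.001]
contact_force: [-3.3, -4.2, 6.9]
opening: 0.273
finger_force: 39.7
```

Call:
send_rows(moves="0 0 0 0 0.01 0 -0.6;0 0 0 0 0.02 0 -0.6;0 0 0 0 0.03 0 -0.6;0 0 0 0 0.03 0 -0.6")

```text
time: 4.7
eef_pos: [0.624, 0.185, 0.1028]
tcp_rot: [0.09, 0.996, -0.005, -0.001]
contact_force: [-7.3, -17.3, 10.4]
opening: 0.273
finger_force: 41.2
```

The slide is at its rear stop: 17 N, and the tool is within 3 mm of the predicted position. Release, lift and move on to the unit.

Call:
send_rows(moves="0 0 0 0 0.02 0 1;0 0 0 0 0.02 0 1;0 0 0 0 0.02 0 1;0 0 0 0 0.02 -0.2 1;0 0 0 0 0.02 -0.45 1;0 0 0 0 0.02 -0.65 1;0 0 0 0 0.02 -0.7 1")

```text
time: 5.58
eef_pos: [0.6262, 0.1949, 0.2452]
tcp_rot: [0.09, 0.996, 0.001, 0.003]
contact_force: [0.6, -0.1, -0.8]
opening: 1.004
finger_force: 0.0
```

```bash
python3 -c "
from h import *
go([.635,-.262,.245],0)"
```

```text
t 5.58 eef [0.6262 0.1949 0.2452] q6 -1.24 turn [0.001  0.0006 0.2213] shift [-4.5290e-01 -2.2397e+00 -1.0000e-03]
```

Call:
send_rows(moves="0 0 0 -0.06 -0.3 0 1;0 0 0 -0.12 -0.6 0 1;0 0 0 -0.15 -0.75 0 1")

```text
time: 5.95
eef_pos: [0.6263, 0.039, 0.2389]
tcp_rot: [0.091, 0.996, -0.0, -0.002]
contact_force: [0.4, 1.0, -0.1]
opening: 1.001
finger_force: 0.0
```

Call:
send_rows(moves="0 0 0 -0.06 -0.3 0 1;0 0 0 -0.12 -0.6 0 1;0 0 0 -0.15 -0.75 0 1")

```text
time: 6.32
eef_pos: [0.6288, -0.1142, 0.2387]
tcp_rot: [0.092, 0.996, 0.0, -0.002]
contact_force: [0.7, 0.3, -0.9]
opening: 1.001
finger_force: 0.0
```

Call:
send_rows(moves="0 0 0.028 -0.03 -0.15 0 1;0 0 0.056 -0.06 -0.3 0 1;0 0 0.084 -0.09 -0.45 0 1;0 0 0.112 -0.12 -0.6 0 1;0 0 0.14 -0.15 -0.74 0 1;0 0 0.168 -0.15 -0.74 0 1;0 0 0.196 -0.15 -0.74 0 1;0 0 0.221 -0.15 -0.74 0 1;0 0 0.221 -0.15 -0.74 0 1;0 0 0.221 -0.15 -0.74 0 1")

```text
time: 7.58
eef_pos: [0.6324, -0.2622, 0.2399]
tcp_rot: [0.706, 0.708, -0.0, -0.001]
contact_force: [-0.1, 0.3, 0.8]
opening: 1.0
finger_force: 0.0
```

```bash
python3 -c "
from fit import *
c=snap('wrist','w2'); go([.635,-.262,.245],0)
print(projd(c,[[.635+a,-.262+b,.028] for a in (-.026,.026) for b in (-.042,.042)],-.046).round(1))"
```

```text
t 7.62 eef [ 0.6325 -0.2623  0.2403] q6 -0.54 turn [-0.0002 -0.0001  0.0005] shift [ 0.0016  0.0126 -0.0234]
[[238.7 203.5]
 [237.4 129.8]
 [283.8 203.7]
 [285.8 129.9]]
```

View pics/w2.png

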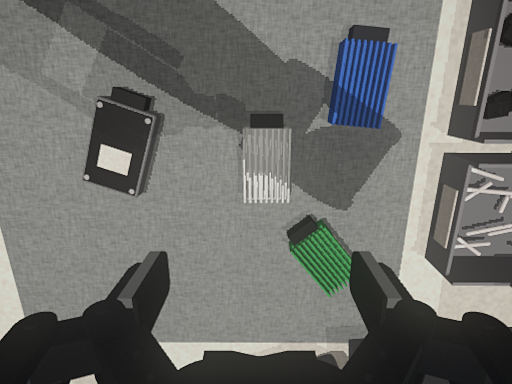

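The unit spans cols 243–291 and rows 128–203, about 5 px to +x of my estimate. The green unit at (320,255) stays clear of the fingers. I'll fit the unit's corners.

```bash
python3 -c "
from fit import *
c=load('w2'); g=c['image'].min(2).astype(np.uint8)
z=np.zeros_like(g); z[122:212,232:300]=((g[122:212,232:300]>118)*255); z=cv2.morphologyEx(z,cv2.MORPH_CLOSE,np.ones((7,7)))
k=max(cv2.findContours(z,0,2)[0],key=cv2.contourArea); print(cv2.boundingRect(k),cv2.minAreaRect(k))
ys,xs=np.nonzero(z)
for r in range(124,210,8): 
  q=np.nonzero(z[r])[0]; print(r,q.min() if len(q) else None,q.max() if len(q) else None)
obs=np.array([[243,203.5],[243,128],[291,203.5],[292,128]])
print(fit(c,obs,[(a,b,.028) for a in (-.026,.026) for b in (-.042,.042)],x0=(.637,-.262,0),k=-.046))
"
```

```text
(232, 128, 68, 84) ((265.5, 169.5), (66.99998474121094, 82.99998474121094), 0.0)
124 None None
132 232 290
140 232 290
148 232 290
156 232 290
164 232 289
172 232 289
180 232 289
188 232 299
196 232 299
204 232 299
(array([ 0.6415, -0.2608,  0.2082]), [1.4, -0.9, 0.2, 0.7, -1.4, -0.9, -0.2, 0.7])
```

```bash
python3 -c "
from h import *
go([.6405,-.261,.013],0.2)"
```

```text
t 7.62 eef [ 0.6325 -0.2623  0.2403] q6 -0.54 turn [-0.0002 -0.0001 -0.    ] shift [0.0057 0.0416 1.1365]
```

Call:
send_rows(moves="0 0 0 0 0.04 0.25 1;0 0 0 0 0.04 0.5 1;0 0 0 0 0.04 0.75 1;0 0 0 0 0.04 0.95 1;0 0 0 0 0.04 0.95 1")

```text
time: 8.25
eef_pos: [0.6377, -0.2608, 0.0464]
tcp_rot: [0.706, 0.708, -0.001, -0.005]
contact_force: [-0.5, -0.4, 0.5]
opening: 0.999
finger_force: 0.0
```

```bash
python3 -c "
from h import *
go([.6405,-.261,.013],0.2)"
```

```text
t 8.25 eef [ 0.6377 -0.2608  0.0464] q6 -0.54 turn [-0.0013 -0.0008 -0.0002] shift [-0.0017  0.0154  0.1667]
```

Call:
send_rows(moves="0 0 0 0 0.01 0.1 1;0 0 0 0 0.01 0.16 1;0 0 0 0 0.01 0.16 0;0 0 0 0 0.01 0.16 0;0 0 0 0 0.01 0.16 0;0 0 0 0 0.01 0.16 0;0 0 0 0 0.01 0.16 0", newtons=60)

```text
time: 9.12
eef_pos: [0.6435, -0.2631, 0.0206]
tcp_rot: [0.707, 0.708, 0.0, 0.001]
contact_force: [0.7, -0.6, 3.6]
opening: 0.592
finger_force: 67.1
```

Call:
send_rows(moves="0 0 0 0 0 -0.05 0;0 0 0 0 0 -0.2 0;0 0 0 0 0 -0.45 0;0 0 0 0 0 -0.7 0;0 0 0 0 0 -0.8 0;0 0 0 0 0 -0.8 0")

```text
time: 9.88
eef_pos: [0.643, -0.2628, 0.1802]
tcp_rot: [0.707, 0.708, 0.0, 0.001]
contact_force: [-1.2, -0.6, -1.8]
opening: 0.592
finger_force: 66.4
```

```bash
python3 -c "
from h import *
print(fx(0,-.059));go([*fx(0,-.059),.16],-10.3)"
```

```text
[0.59545067 0.04395078]
t 9.88 eef [ 0.643  -0.2628  0.1802] q6 -0.53 turn [0.0003 0.0001 0.0288] shift [ 1.5339 -0.236   0.0993]
```

Call:
send_rows(moves="0 0 0 0.15 -0.02 0 0;0 0 0 0.35 -0.05 0 0;0 0 0 0.55 -0.08 0 0;0 0 0 0.7 -0.11 0 0;0 0 0 0.77 -0.12 0 0")

```text
time: 10.5
eef_pos: [0.6164, -0.1065, 0.1755]
tcp_rot: [0.706, 0.708, -0.001, -0.003]
contact_force: [0.3, -0.9, -2.0]
opening: 0.593
finger_force: 66.3
```

Call:
send_rows(moves="0 0 0.014 0.2 -0.03 0 0;0 0 0.028 0.4 -0.06 0 0;0 0 0.029 0.6 -0.09 0.04 0;0 0 0.029 0.72 -0.11 0.08 0;0 0 0.029 0.76 -0.116 0.1 0;0 0 0.029 0.76 -0.116 0.1 0;0 0 0.029 0.76 -0.116 0.1 0")

```text
time: 11.38
eef_pos: [0.5956, 0.0422, 0.1594]
tcp_rot: [0.768, 0.64, -0.0, 0.0]
contact_force: [0.2, -1.0, -2.0]
opening: 0.594
finger_force: 66.3
```

```bash
python3 -c "
from fit import *
c=snap('wrist','w3'); snap('top','t3'); snap('scene','s3');go([*fx(0,-.059),.16],-10.3)
pts=[[*fx(a,-.062+b),.065] for a in(-.0325,.0325) for b in (-.034,.034)]
print('pins',projd(c,pts,-.046).round(1).tolist()); print('corners',projd(c,[[*fx(a,b),.018] for a,b,z in cor],-.046).round(1).tolist()); cv2.imwrite('pics/w3v.png',cv2.resize(c['image'],(800,600))[...,::-1])"
```

```text
t 11.53 eef [0.5956 0.0423 0.1597] q6 0.08 turn [ 0.0001  0.     -0.0004] shift [ 0.0078 -0.0021 -0.0014]
pins [[217.4, 246.0], [213.2, 161.5], [299.6, 245.8], [303.0, 161.2]]
corners [[192.4, 264.0], [168.3, -76.5], [325.1, 263.6], [346.3, -77.3]]
```

View pics/w3v.png

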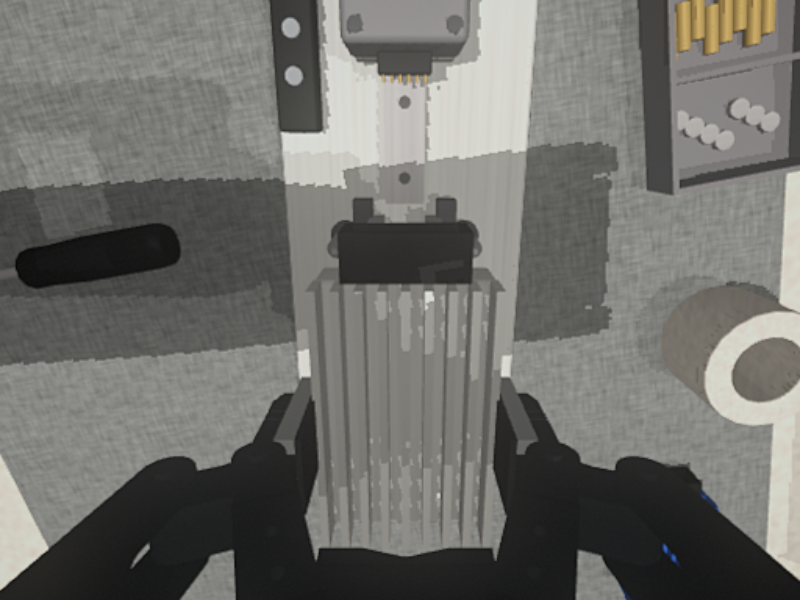

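```bash
python3 -c "
from fit import *
c=load('w3'); q=lambda p:projd(c,p,-.046).round(1).tolist()
print('pin base/rail/top',q([[*fx(.0325,-.028),z] for z in (.018,.048,.058,.065)]))
print('plug tip',q([[*fx(0,.047),z] for z in (.05,.06,.07)]))
print('lamp/label: head front')
for u in (-.061,-.059,-.057,-.055,-.053): print(u,'mouth top',q([[*fx(0,u+.056),.160]]),'housing top front edge',q([[*fx(-.026,u+.042),.167],[*fx(.026,u+.042),.167]]))
"
```

```text
pin base/rail/top [[295.7, 149.8], [300.1, 156.6], [301.7, 159.2], [303.0, 161.2]]
plug tip [[257.7, 52.0], [257.6, 50.1], [257.5, 48.1]]
lamp/label: head front
-0.061 mouth top [[257.1, 154.9]] housing top front edge [[193.0, 192.7], [321.5, 192.3]]
-0.059 mouth top [[257.1, 150.1]] housing top front edge [[192.6, 188.0], [321.8, 187.5]]
-0.057 mouth top [[257.1, 145.2]] housing top front edge [[192.3, 183.2], [322.1, 182.8]]
-0.055 mouth top [[257.0, 140.3]] housing top front edge [[191.9, 178.4], [322.4, 177.9]]
-0.053 mouth top [[257.0, 135.4]] housing top front edge [[191.6, 173.5], [322.6, 173.1]]
```

The wrist view shows the unit in line with the rails and pins to within 1 mm. The shroud mouth is at (260,142) and the plug tip at (258,51), which confirms the slide is fully back. The unit is about 6 mm short of the backstop, so I'll shift it 2 mm towards it and lower.

Call:
send_rows(moves="0 0 0 -0.01 0 0.1 0;0 0 0 -0.01 0 0.2 0;0 0 0 -0.01 0 0.28 0;0 0 0 -0.01 0 0.32 0;0 0 0 -0.01 0 0.36 0;0 0 0 -0.01 0 0.39 0;0 0 0 -0.01 0 0.41 0;0 0 0 -0.01 0 0.42 0;0 0 0 -0.01 0 0.42 0")

```text
time: 12.65
eef_pos: [0.5949, 0.0414, 0.0755]
tcp_rot: [0.768, 0.64, 0.0, 0.0]
contact_force: [-0.7, 0.8, -2.8]
opening: 0.593
finger_force: 66.4
```

```bash
python3 -c "
from h import *
c=snap('wrist','w4');go([*fx(0,-.061),.0686],-10.3)"
```

```text
t 12.7 eef [0.595  0.0414 0.0756] q6 0.08 turn [ 0.0001 -0.     -0.0002] shift [0.0032 0.     0.0351]
```

Call:
send_rows(moves="0 0 0 0 0 0.01 0;0 0 0 0 0 0.02 0;0 0 0 0 0 0.027 0;0 0 0 0 0 0.033 0;0 0 0 0 0 0.033 0")

```text
time: 13.32
eef_pos: [0.5948, 0.0414, 0.0687]
tcp_rot: [0.768, 0.64, -0.0, -0.0]
contact_force: [-0.1, 0.3, -2.4]
opening: 0.593
finger_force: 66.4
```

Call:
send_rows(moves="0 0 0 0 0 0.006 0;0 0 0 0 0 0.012 0;0 0 0 0 0 0.012 0")

```text
time: 13.7
eef_pos: [0.5949, 0.0414, 0.0685]
tcp_rot: [0.768, 0.64, -0.0, -0.0]
contact_force: [-5.2, 0.1, 8.5]
opening: 0.591
finger_force: 67.6
```

Call:
send_rows(moves="0 0 0 0 0 -0.005 0.4;0 0 0 0 0 -0.005 0.6;0 0 0 0 0 -0.005 0.8;0 0 0 0 0 -0.005 0.8;0 0 0 0 0 -0.1 0.8;0 0 0 0 0 -0.3 0.8;0 0 0 0 0 -0.45 0.8;0 0 0 0 0 -0.45 0.8")

```text
time: 14.7
eef_pos: [0.5973, 0.0412, 0.1612]
tcp_rot: [0.768, 0.64, 0.003, 0.003]
contact_force: [-0.1, 1.2, 0.3]
opening: 0.898
finger_force: 0.0
```

```bash
python3 -c "
from fit import *
c=snap('wrist','w5'); go([*fx(0,.086),.17],-10.3)
cv2.imwrite('pics/w5v.png',cv2.resize(c['image'],(800,600))[...,::-1])
q=lambda p:(projd(c,p,-.046)*1.5625).round(1).tolist()
for u in (-.062,-.058,-.054): print(u,'mouth top',q([[*fx(0,u+.056),.069]]),'top front',q([[*fx(-.026,u+.042),.076],[*fx(.026,u+.042),.076]]))"
```

```text
t 14.75 eef [0.5958 0.0413 0.1587] q6 0.08 turn [ 0.0007 -0.0001 -0.0002] shift [ 0.7378 -0.0049 -0.0564]
-0.062 mouth top [[397.3, 203.3]] top front [[338.2, 237.6], [456.4, 237.1]]
-0.058 mouth top [[397.2, 194.2]] top front [[337.8, 228.5], [456.7, 228.1]]
-0.054 mouth top [[397.1, 185.0]] top front [[337.4, 219.3], [457.0, 218.9]]
```

View pics/w5v.png

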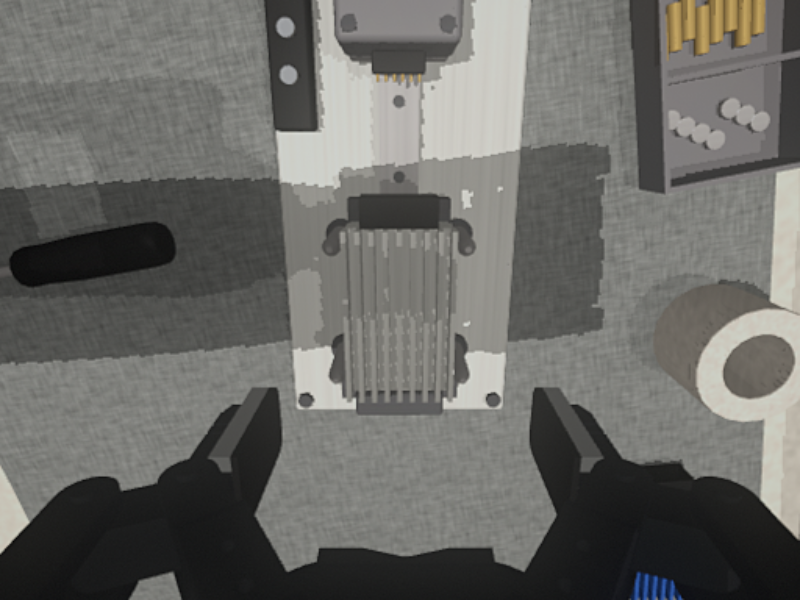

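The unit sits between the pins about 4 mm short of the backstop (mouth at row 194 in the enlarged view). Next, the grip.

Call:
send_rows(moves="0 0 0 0.1 0 -0.05 1;0 0 0 0.3 0 -0.05 1;0 0 0 0.5 0 -0.05 1;0 0 0 0.68 0 -0.05 1;0 0 0 0.735 0 -0.05 1;0 0 0 0.735 0 -0.05 1;0 0 0 0.735 0 -0.05 1")

```text
time: 15.62
eef_pos: [0.6209, 0.1852, 0.1659]
tcp_rot: [0.768, 0.64, -0.001, -0.0]
contact_force: [0.6, -0.2, -0.7]
opening: 0.998
finger_force: 0.0
```

```bash
python3 -c "
from h import *
go([.6225,.186,.101],-10.3)"
```

```text
t 15.62 eef [0.6209 0.1852 0.1659] q6 0.32 turn [-0.0001  0.0001 -0.0003] shift [0.0055 0.0073 0.3245]
```

Call:
send_rows(moves="0 0 0 0.005 0.007 0.1 1;0 0 0 0.005 0.007 0.22 1;0 0 0 0.005 0.007 0.3 1;0 0 0 0.005 0.007 0.32 1;0 0 0 0.005 0.007 0.32 -0.6;0 0 0 0.005 0.007 0.32 -0.6;0 0 0 0.005 0.007 0.32 -0.6;0 0 0 0.005 0.007 0.32 -0.6;0 0 0 0.005 0.007 0.32 -0.6", newtons=80)

```text
time: 16.75
eef_pos: [0.6218, 0.1871, 0.1036]
tcp_rot: [0.768, 0.64, -0.001, -0.001]
contact_force: [-4.7, -0.6, 4.9]
opening: 0.26
finger_force: 78.5
```

Call:
send_rows(moves="0 0 0 -0.03 0 0 -0.6;0 0 0 -0.06 0 0 -0.6;0 0 0 -0.09 0 0 -0.6;0 0 0 -0.12 0 0 -0.6;0 0 0 -0.15 0 0 -0.6;0 0 0 -0.18 0 0 -0.6;0 0 0 -0.2 0 0 -0.6;0 0 0 -0.22 0 0 -0.6;0 0 0 -0.24 0 0 -0.6;0 0 0 -0.25 0 0 -0.6;0 0 0 -0.25 0 0 -0.6")

```text
time: 18.12
eef_pos: [0.6129, 0.139, 0.1036]
tcp_rot: [0.768, 0.64, -0.0, -0.002]
contact_force: [-4.6, 3.7, 5.2]
opening: 0.26
finger_force: 78.5
```

Call:
send_rows(moves="0 0 0 -0.01 0 0 -0.6;0 0 0 -0.02 0 0 -0.6;0 0 0 -0.03 0 0 -0.6;0 0 0 -0.04 0 0 -0.6;0 0 0 -0.05 0 0 -0.6;0 0 0 -0.055 0 0 -0.6;0 0 0 -0.06 0 0 -0.6;0 0 0 -0.065 0 0 -0.6;0 0 0 -0.065 0 0 -0.6")

```text
time: 19.25
eef_pos: [0.6109, 0.128, 0.1036]
tcp_rot: [0.768, 0.64, 0.002, -0.003]
contact_force: [-3.2, 9.3, 4.3]
opening: 0.258
finger_force: 78.4
```

Call:
send_rows(moves="0 0 0 -0.01 0 0 -0.6;0 0 0 -0.02 0 0 -0.6;0 0 0 -0.025 0 0 -0.6;0 0 0 -0.025 0 0 -0.6")

```text
time: 19.75
eef_pos: [0.6109, 0.1278, 0.1037]
tcp_rot: [0.769, 0.64, 0.006, -0.005]
contact_force: [2.4, 23.7, 0.2]
opening: 0.264
finger_force: 78.2
```

Call:
send_rows(moves="0 0 0 0.01 0 0 -0.6;0 0 0 0.015 0 0 -0.6;0 0 0 0.015 0 0 0.5;0 0 0 0.015 0 0 1;0 0 0 0.015 0 0 1;0 0 0 0.015 0 -0.1 1;0 0 0 0.015 0 -0.3 1;0 0 0 0.2 0 -0.6 1;0 0 0 0.4 0 -0.7 1;0 0 0 0.4 0 -0.7 1;0 0 0 0.4 0 -0.7 1")

```text
time: 21.12
eef_pos: [0.6246, 0.1981, 0.2425]
tcp_rot: [0.768, 0.64, -0.0, 0.0]
contact_force: [0.7, 0.3, -0.5]
opening: 0.997
finger_force: 0.0
```

```bash
python3 -c "
from fit import *
c=snap('wrist','w6'); s=snap('top','t6'); sc=snap('scene','s6')
a=cv2.resize(sc['image'][150:270,190:350],(480,360)); b=cv2.resize(s['image'][100:240,100:400],(480,224)); 
o=np.zeros((584,800,3),np.uint8); o[:360,:480]=a; o[360:,:480]=b; o[:240,480:]=cv2.resize(c['image'],(320,240)); cv2.imwrite('pics/end.png',o[...,::-1])"
```

```text
(no output)
```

View pics/end.png

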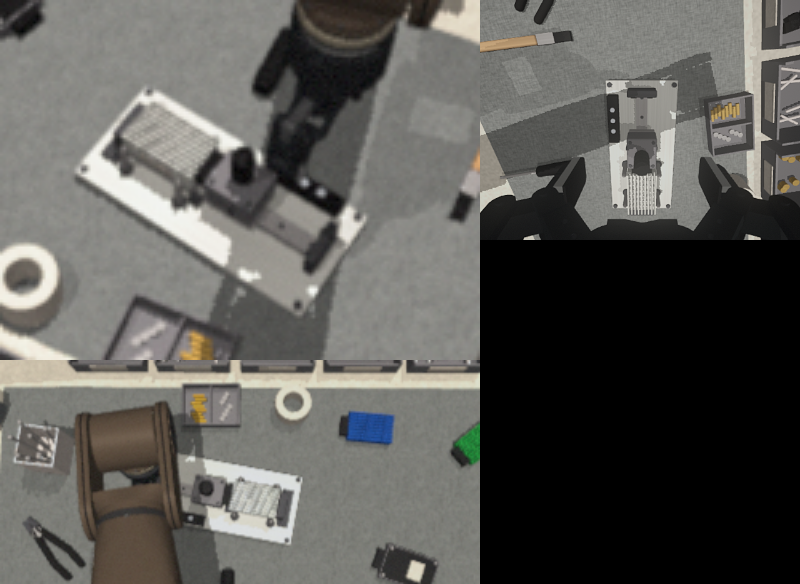

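The slide is home against the unit, which sits level between the pins at the backstop. The gripper is clear and the other things I can see are undisturbed, so I'm handing in.

```bash
python3 -c "
from plant import ctrl
print(ctrl.sign_off())"
```

```text
the job is handed in; nothing more can be done
None
```

I handed the job in at about 21 s: the slide was drawn back to its stop, the aluminium unit set on the rails with its connector facing the slide, and the slide pushed home (60 mm of travel, firm stop). The gripper is clear of everything. I don't have the judge's result.

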